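Fit the adjustable spanner and tighten the core clamp nut

ROBOT

A 7-joint arm with a two-finger parallel gripper is mounted at the origin on the work surface. World frame = base frame: x ahead of the robot, y to its left, z up, the work surface at z = 0. Lengths are in m, angles in rad, forces in N, time in s.
With the tool pointing down it reaches from about 0.4 to 0.85 m from the base axis. Payload 10.4 kg.
Tool frame: the origin (TCP) lies on the mounting face of the last link; the fingertips stand r.tips_ahead ahead of it and the grasp point (between the pads) lies 164 mm ahead of it (r.tips_ahead is the distance from the TCP to the fingertips, in m); z points along the fingers, y is the line along which they close (so a half turn about z gives the same grasp; the last joint's range is limited). The gripper opens to 87 mm and grips with 3 to 60 N. Pads are 19 mm wide; open, the fingers measure 117 mm over their backs; the gripper's body (75 mm by 190 mm) begins 51 mm behind the grasp point.
Start: joints at [1.217, 0.332, -0.065, 1.46, 0.022, 1.35, -0.088], TCP at [0.203, -0.591, 0.405] pointing down, gripper open.
Joint ranges: [-2.6, 2.6], [-0.5, 2.12], [-1.47, 1.34], [0.16, 2.42], [-1.27, 4.41], [0.06, 2.06], [-2.6, 2.6]. Speed limits (rad/s): [2.22, 2.22, 2.79, 2.79, 3.14, 3.14, 3.14].

INTERFACE

Orientations are given as a unit quaternion [x, y, z, w].
In Python, from bench import telemetry, imaging, job, r gives the robot as it stands.
- The arm moves only by the tool move_arm, never from a script. Its argument "steps" is a list of rows, each an object of numbers: "dx", "dy", "dz": the shift along the tool's x, y, z in cm; "spin": the turn about the tool's z in rad. In form: [{"dx": .., "dy": .., "dz": .., "spin": ..}, ...]. A call has 1 to 12 rows; each row shifts and turns the commanded pose from where the row before left it, along the tool's axes as they then stand; what a row does not reach is not made up. A row lasts 1/10 s, in which the tool goes at most 50 mm and 8.59 degrees, less where a joint would pass 70% of its speed; a pose out of reach is approached as far as the arm can. A call with a gripper value outside its range is refused whole. "claw" is the finger opening in cm, from 0 to 8.7, set as the call begins (left out, the last holds). The fingers move at their own pace and stop on an object; "squeeze" is the grip in N (left out, the last holds). Time passes only in rows, so rows that do not move let the fingers close. It gives the time, the measured TCP pose, the force, the opening and the grip force at its end, in the units of the state.
- telemetry.read_state(): the state, without advancing time (a new reading comes with each control period).
- imaging.camera(name): name is "scene" or "side" or "wrist"; returns a dict with "img" (384x512x3 uint8, red, green, blue), "camera_matrix" (3x3 intrinsics, pixels), "R" (3x3) and "t" (3): a world point X has camera coordinates R X + t. Camera axes: x right, y down, z forward; pixel columns grow to the right and rows downward; lengths in m; the calibration is good to about 2 mm. A picture is of the moment at which its call begins. There is no depth.
- job.close_job(): hands the job in; it is judged then, once.
The state is a dict: "time": time; "joint_positions": joint angles; "joint_vel": joint speeds; "joint_torque": joint torques, N m; "ee_pos": TCP position; "eef_rot": TCP orientation; "ft_force": force on the tool from outside, world axes, zero at the start; "torque": the same for the moment, N m; "width": finger opening in m; "grip_force": force on a finger pad.
Only numpy, scipy, OpenCV 4.12 (cv2) and the standard library are available. Lean on these libraries where they do the work, as an engineer would, in place of code of your own. Each camera call takes 0.05 s, during which the arm holds its last target. There are 200 camera calls.

TASK

The clamp nut of the demonstration transformer's iron core is slack, and the adjustable spanner lies round it with its jaws too wide. Gently roll the spanner's worm wheel until the jaws just fit the nut, then push the spanner handle round clockwise, seen from above, until the nut comes tight, and leave the spanner lying flat on the nut. Turn the nut only with fitted jaws, press and push no harder than the work needs, and leave the other apparatus alone.

Things in the scene. Friction and masses are not known exactly. Their poses are not given: they have to be found in the camera images.
- bed: Green cast base plate, fixed, 250 x 380 mm; its flat top is 20 mm above this origin, which lies 0 to 8 mm above the work surface. Carries a laminated iron core block 75 x 65 x 60 mm high (centre x 30, y 185 mm of the bed) and, at x 30, y 100 mm, the stud with the nut. The spanner lies on the plate, its handle towards the bed's -y
- nut_top (a point): Centre of the top face of the brass hexagon nut, 20 mm above the plate top; 27 mm across flats. A stud of 18 mm diameter stands 8 mm above the nut. Two flats of the slack nut are parallel to the bed's y axis. Point fixed in the bed; it does not turn with the nut
- nut (a joint): Turn of the nut, rad, clockwise from above: 0 at the start (slack); it turns stiffly (about 0.3 N m) and comes tight against a firm stop at 0.70
- spanner: Loose steel adjustable spanner, about 0.5 kg, flat on the plate. Origin on its underside, centre of a nut that fits; x from handle to mouth, z up. Head 16 mm thick, x -68 to 12 mm; fixed jaw face y -13.5 mm, moving jaw on +y side, mouth bottom x -17.5 mm. Handle 24 wide, 14 mm thick, on y 0, x -68 to -236 mm. Pushed from its -y side towards +y it turns clockwise
- worm_top (a point): Highest point of the worm wheel, 22.5 mm above the plate top (6.5 mm proud of the spanner head), at x -40.5, y 3 mm of the spanner. The wheel is a ribbed brass cylinder of 10.5 mm radius, 22 mm long along the spanner's y, rigidly borne (no spring): land on it slowly, 10 to 15 mm/s, and stroke it with about 10 N of downward press (13 N if it slips)
- handle_mid (a point): Centre of the handle's top face, 170 mm from the spanner's origin towards the handle end (x -170 mm), 14 mm above the plate top. Pushing here takes about 4 to 5 N while the nut turns; when it is tight the push rises by 3 N within a few mm, and that is enough: much beyond 10 N makes the worm run back
- jaw (a joint): How far the moving jaw has closed, m: the opening between the jaws is 31.5 mm minus this, so the jaws touch both sides of the nut at 0.0045; it starts between 0.0005 and 0.002
- transformer: Loose bakelite transformer, brown block 70 x 60 mm, 71 mm high with two brass terminals, standing on the plate; origin under its middle
- posts: Loose pair of brass contact posts on a black strip 35 x 60 mm, 48 mm high, standing on the plate; origin under its middle
- tube: Loose frosted glass cathode tube, lying along x in a wooden cradle 200 x 70 mm, 94 mm high in all; origin under its middle
- worm (a joint): Turn of the worm wheel, rad: stroking its top towards the jaws (spanner +x) turns it positive and closes the jaws 0.5 mm per rad (about 1 mm per 21 mm of stroke, so several strokes). It takes about 4.5 N of drag along the rim, and stays where it is left; it stops when the jaws bind, and can run back if the handle is forced

How it is judged:
By the outcome, as a careful person would: the job done as asked, in the order asked, and still so for the second after the job is handed in, with the robot touching nothing.
It also fails if it takes over 72 s, if anything falls off the work surface, if the arm or the gripper's body presses on something with over 40 N, if the wrist force passes 120 N, or if a joint passes its speed limit or range.

## Working session

There is one attempt and no reset: what is moved stays moved. The work goes in short steps, Python scripts to look and compute and a tool call to move; the robot and the scene stay as the last step left them, time stands still between calls to the robot, and variables do not carry over. Pictures are saved under pics/ and viewed, at most 10 in all, crops included, and the job is handed in when it is done.

Besides the shell and the picture viewer there is one more tool, called as name(argument=value, ...) on one line, values as JSON. move_arm: Moves the arm, as the interface text tells. Its arguments: {"type":"object","properties":{"steps":{"type":"array","items":{"type":"object","properties":{"dx":{"type":"number"},"dy":{"type":"number"},"dz":{"type":"number"},"spin":{"type":"number"}}}},"claw":{"type":"number"},"squeeze":{"type":"number"}},"required":["steps"]}

```bash
mkdir -p pics; ls
python3 - <<'E'
from bench import telemetry, imaging, job, r
import cv2,numpy as np
s=telemetry.read_state(); print(s, r.tips_ahead)
for n in("scene","side"):
    c=imaging.camera(n); cv2.imwrite(f"pics/{n}0.png",cv2.resize(c["img"][:,:,::-1],None,fx=1.5,fy=1.5,interpolation=cv2.INTER_CUBIC))
    np.savez(f"{n}.npz",K=c["camera_matrix"],R=c["R"],t=c["t"],img=c["img"]); print(n,c["camera_matrix"],c["R"],c["t"], -c["R"].T@c["t"])
E
```

```text
pics
{'time': 0.0, 'joint_positions': array([ 1.21738573,  0.33291043, -0.06471727,  1.46094394,  0.02157552,
        1.34991386, -0.08851742]), 'joint_vel': array([-9.27257516e-04, -1.99366419e-04,  1.84885844e-04, -2.41685697e-03,
       -1.39841610e-03,  7.76850304e-06, -9.82098430e-04]), 'joint_torque': array([ 8.47118408e-04, -6.23258328e+01,  2.51446181e-02, -3.89893162e+01,
       -6.11027679e-02,  3.98796005e-02,  1.45374506e-04]), 'ee_pos': array([ 0.20298303, -0.59098549,  0.40392845]), 'eef_rot': array([ 9.86350233e-01,  1.64659251e-01, -1.41234214e-04, -7.27013032e-04]), 'ft_force': array([-0.37980521,  0.89171069, -0.51191346]), 'torque': array([0.02581095, 0.00063036, 0.04097044]), 'grip_force': 0.0, 'width': 0.0871515327040749} 0.1822
scene [[433.18141829   0.         254.3597608 ]
 [  0.         433.18141829 190.05124397]
 [  0.           0.           1.        ]] [[-0.57484905  0.818259   -0.00087636]
 [ 0.6885908   0.48317451 -0.54072646]
 [-0.44203086 -0.31143955 -0.84119803]] [ 0.19246391 -0.40049986  1.45152493] [1.02803702 0.48808827 1.00462771]
side [[385.80773249   0.         259.51745941]
 [  0.         385.80773249 185.49016952]
 [  0.           0.           1.        ]] [[-0.92515582 -0.3794299  -0.01093918]
 [-0.2385658   0.60362249 -0.76074059]
 [ 0.29525086 -0.70119387 -0.64896386]] [0.56577532 0.08720196 0.79689464] [0.3089499  0.72081264 0.58968301]
```

View pics/scene0.png

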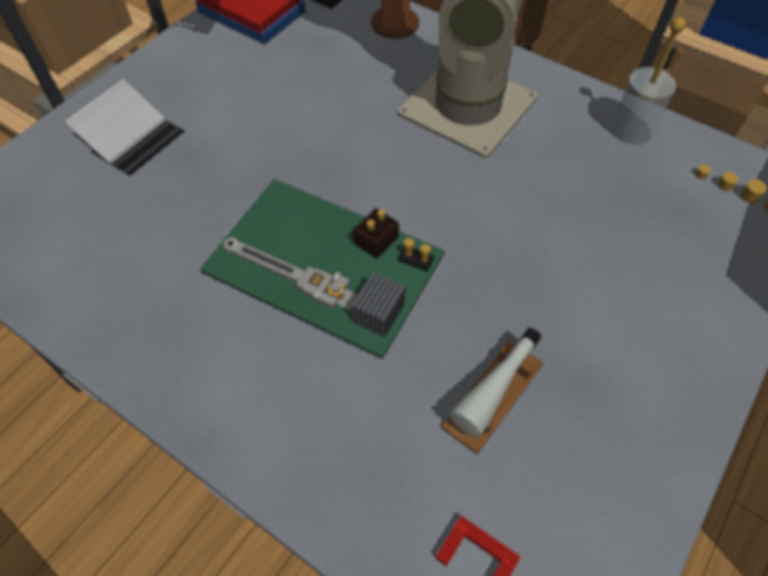

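View pics/side0.png

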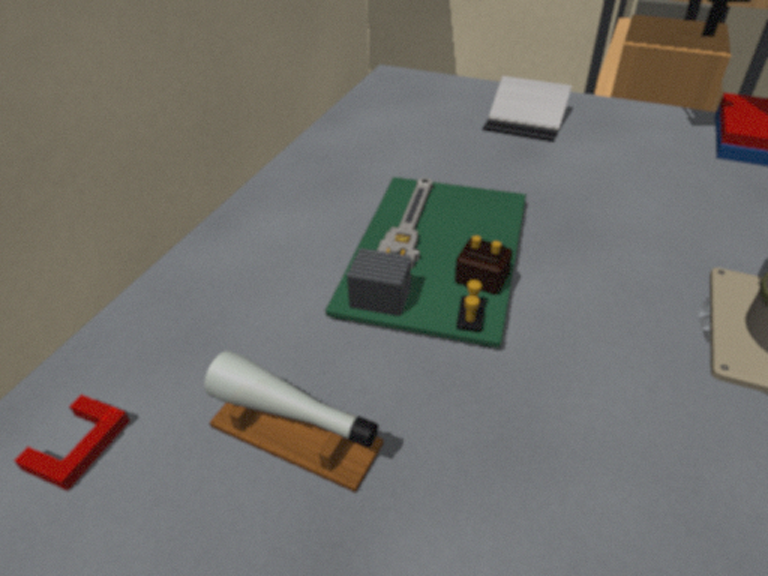

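The scene view shows the bed's corners at (274,180), (444,252), (382,355) and (203,269), with the spanner from its handle end (232,243) to the nut (337,287). In the side view the corners are at (393,178), (526,192), (501,346) and (329,314).

```bash
cat > h.py <<'E'
import numpy as np,cv2
def ray(d,p,z):
    K,R,t=d["K"],d["R"],d["t"]; C=-R.T@t
    v=R.T@np.linalg.solve(K,[p[0],p[1],1.]); return C+v*(z-C[2])/v[2]
def proj(d,X):
    c=d["R"]@np.asarray(X,float)+d["t"]; q=d["K"]@c; return q[:2]/q[2]
E
python3 - <<'E'
from h import *
for n,ps in dict(scene=[(274,180),(444,252),(382,355),(203,269),(232,243),(298,271),(317,280),(337,287)],side=[(393,178),(526,192),(501,346),(329,314),(425,182),(405,238)]).items():
    d=np.load(n+".npz")
    for i,p in enumerate(ps): print(n,p,ray(d,np.array(p)/1.5,.024+(0.014 if i>3 else 0)).round(4))
E
```

```text
scene (274, 180) [ 0.4317 -0.1951  0.024 ]
scene (444, 252) [0.3865 0.1779 0.024 ]
scene (382, 355) [0.6264 0.2058 0.024 ]
scene (203, 269) [ 0.6712 -0.1615  0.024 ]
scene (232, 243) [ 0.6031 -0.1488  0.038 ]
scene (298, 271) [ 0.5816 -0.0097  0.038 ]
scene (317, 280) [0.5772 0.0301 0.038 ]
scene (337, 287) [0.5686 0.0682 0.038 ]
side (393, 178) [ 0.6705 -0.163   0.024 ]
side (526, 192) [ 0.4269 -0.205   0.024 ]
side (501, 346) [0.3767 0.1829 0.024 ]
side (329, 314) [0.6158 0.2125 0.024 ]
side (425, 182) [ 0.6019 -0.1492  0.038 ]
side (405, 238) [0.5742 0.0238 0.038 ]
```

Run:
```python
from h import *
a=np.load("scene.npz")["img"][145:240,125:305,::-1]; a=cv2.resize(a,None,fx=4.4,fy=4.4,interpolation=cv2.INTER_CUBIC); cv2.imwrite("pics/crop0.png",a)
```

move_arm(steps=[{"dx": 3.3, "dy": -2.4}, {"dx": 3.3, "dy": -2.4}, {"dx": 3.3, "dy": -2.4}, {"dx": 3.3, "dy": -2.4}, {"dx": 3.3, "dy": -2.4}, {"dx": 3.3, "dy": -2.4}, {"dx": 3.3, "dy": -2.4}, {"dx": 3.3, "dy": -2.4}, {"dx": 3.3, "dy": -2.4}, {"dx": 3.3, "dy": -2.4}, {"dx": 3.3, "dy": -2.4}, {"dx": 3.3, "dy": -2.4}], claw=0, squeeze=20)

```text
$.steps[0]: bad value
```

View pics/crop0.png

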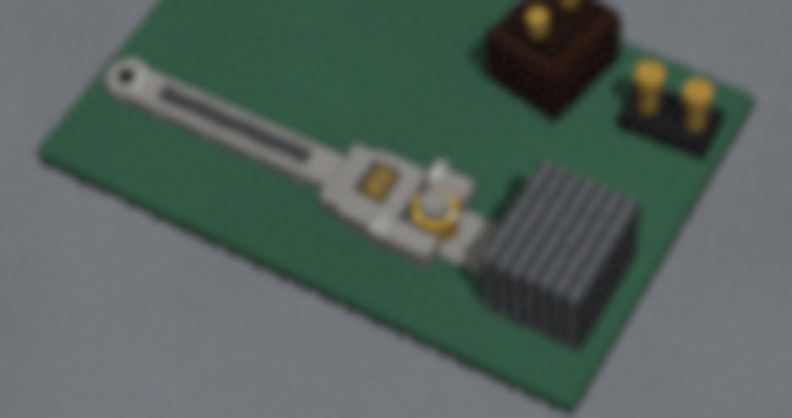

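The crop shows the worm at (380,180), the nut and stud at (435,207) and the handle's eye at (127,76), with the moving jaw on the robot's side. The move row was refused, so I'll write all four keys in each row.

move_arm(steps=[{"dx": 3.3, "dy": -2.4, "dz": 0, "spin": 0}, {"dx": 3.3, "dy": -2.4, "dz": 0, "spin": 0}, {"dx": 3.3, "dy": -2.4, "dz": 0, "spin": 0}, {"dx": 3.3, "dy": -2.4, "dz": 0, "spin": 0}, {"dx": 3.3, "dy": -2.4, "dz": 0, "spin": 0}, {"dx": 3.3, "dy": -2.4, "dz": 0, "spin": 0}, {"dx": 3.3, "dy": -2.4, "dz": 0, "spin": 0}, {"dx": 3.3, "dy": -2.4, "dz": 0, "spin": 0}, {"dx": 3.3, "dy": -2.4, "dz": 0, "spin": 0}, {"dx": 3.3, "dy": -2.4, "dz": 0, "spin": 0}, {"dx": 3.3, "dy": -2.4, "dz": 0, "spin": 0}, {"dx": 3.3, "dy": -2.4, "dz": 0, "spin": 0}], claw=0, squeeze=20)

```text
time: 1.3
ee_pos: [0.4846, -0.1886, 0.4046]
eef_rot: [0.986, 0.165, -0.0, 0.0]
ft_force: [0.4, -1.2, -0.3]
width: 0.0025
grip_force: 0.0
```

move_arm(steps=[{"dx": 3.2, "dy": -2.35, "dz": 0, "spin": 0}, {"dx": 3.2, "dy": -2.35, "dz": 0, "spin": 0}, {"dx": 3.2, "dy": -2.35, "dz": 0, "spin": 0}, {"dx": 3.2, "dy": -2.35, "dz": 0, "spin": 0}, {"dx": 0, "dy": 0, "dz": 3, "spin": 0.087}, {"dx": 0, "dy": 0, "dz": 3, "spin": 0.087}, {"dx": 0, "dy": 0, "dz": 0, "spin": 0}, {"dx": 0, "dy": 0, "dz": 0, "spin": 0}])

```text
time: 2.1
ee_pos: [0.5745, -0.0598, 0.3451]
eef_rot: [0.997, 0.079, -0.0, -0.0]
ft_force: [-0.0, -0.0, 0.7]
width: 0.0008
grip_force: 0.0
```

Run:
```python
from bench import telemetry, imaging
from h import *
c=imaging.camera("wrist"); np.savez("w1.npz",K=c["camera_matrix"],R=c["R"],t=c["t"],img=c["img"])
print(-c["R"].T@c["t"],c["R"].round(3),c["camera_matrix"][0,0],telemetry.read_state()["ee_pos"],telemetry.read_state()["ft_force"])
cv2.imwrite("pics/w1.png",cv2.resize(c["img"][:,:,::-1],None,fx=1.5,fy=1.5,interpolation=cv2.INTER_CUBIC))
```

```text
[ 0.65491963 -0.04714328  0.32438434] [[ 0.158 -0.987 -0.002]
 [-0.943 -0.152  0.296]
 [-0.293 -0.046 -0.955]] 329.3381378166757 [ 0.57479226 -0.05981142  0.34607633] [ 0.28997027 -0.23137256  0.32856719]
```

View pics/w1.png

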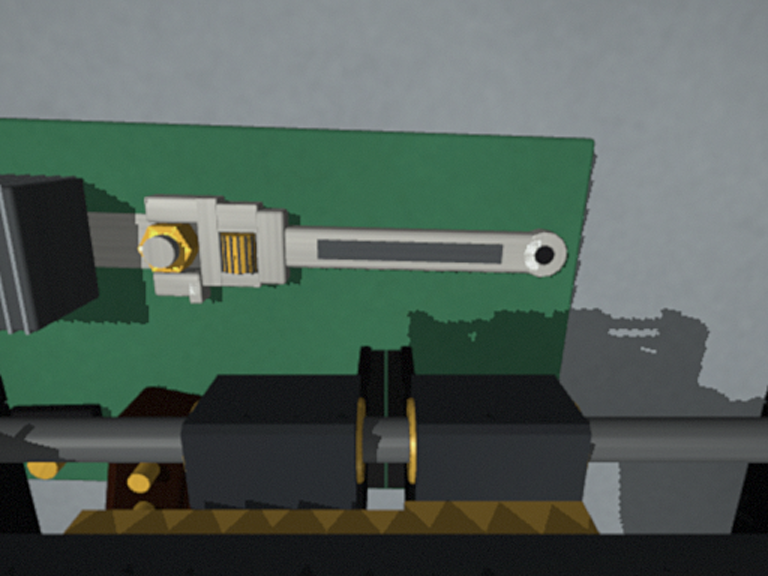

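The wrist view shows the worm at (239,253), the stud top at (161,250), the handle eye at (545,255), and the handle edges at x=300 at y 228 and 268. The bed corner is at (594,140).

Run:
```python
from h import *
d=np.load("w1.npz"); zp=.024
g=lambda p,h: ray(d,np.array(p)/1.5,zp+h)
P=dict(worm=g((239,253.5),.0215),stud=g((160,250),.028),eye=g((545,255),.014),hl=g((300,248.5),.014),e1=g((300,228.5),.014),e2=g((300,268),.014),corner=g((594,140),0),jawU=g((217,197),.016),jawL=g((196,300),.016),headR=g((286,249),.016),mouthbot=g((196,220),.016))
for k,v in P.items(): print(k,v.round(4))
a=P["hl"]-P["eye"]; print("ang",np.arctan2(a[1],a[0])); print(np.linalg.norm(P["e1"]-P["e2"]))
u=np.array([a[0],a[1]])/np.hypot(*a[:2]); n=np.array([-u[1],u[0]])
for k,v in P.items(): q=v[:2]-P["stud"][:2]; print(k,(q@u*1e3).round(1),(q@n*1e3).round(1))
```

```text
worm [0.5783 0.0266 0.0455]
stud [0.575 0.069 0.052]
eye [ 0.6041 -0.1508  0.038 ]
hl [ 0.585  -0.0068  0.038 ]
e1 [ 0.5968 -0.0055  0.038 ]
e2 [ 0.5731 -0.0081  0.038 ]
corner [ 0.6727 -0.1666  0.024 ]
jawU [0.6077 0.0428 0.04  ]
jawL [0.5437 0.0518 0.04  ]
headR [0.5838 0.001  0.04  ]
mouthbot [0.5926 0.054  0.04  ]
ang 1.703156001467676
0.02385465532644822
worm -42.4 2.4
stud 0.0 0.0
eye -221.7 0.1
hl -76.5 0.1
e1 -76.8 -11.8
e2 -76.2 12.0
corner -246.5 -65.7
jawU -30.3 -29.0
jawL -12.9 33.3
headR -68.6 0.2
mouthbot -17.2 -15.5
```

move_arm(steps=[{"dx": 0.81, "dy": -4.0, "dz": 0, "spin": 0}, {"dx": 0.81, "dy": -4.0, "dz": 0, "spin": 0}, {"dx": 0, "dy": 0, "dz": 3, "spin": 0.026}, {"dx": 0, "dy": 0, "dz": 3, "spin": 0}, {"dx": 0, "dy": 0, "dz": 2.5, "spin": 0}, {"dx": 0, "dy": 0, "dz": 1.7, "spin": 0}, {"dx": 0, "dy": 0, "dz": 0.5, "spin": 0}, {"dx": 0, "dy": 0, "dz": 0, "spin": 0}])

```text
time: 2.95
ee_pos: [0.5785, 0.0217, 0.2387]
eef_rot: [0.998, 0.066, 0.0, 0.0]
ft_force: [0.5, 0.7, 0.2]
width: 0.0003
grip_force: 0.0
```

```bash
cat > see.py <<'E'
import sys
from bench import telemetry, imaging
from h import *
c=imaging.camera("wrist"); np.savez(sys.argv[1]+".npz",K=c["camera_matrix"],R=c["R"],t=c["t"],img=c["img"])
s=telemetry.read_state(); print(s["time"],s["ee_pos"].round(4),s["ft_force"].round(2),s["eef_rot"].round(4))
d=c["img"][:,:,::-1]
if len(sys.argv)>2:
    x0,x1,y0,y1=map(int,sys.argv[2:]); d=d[y0:y1,x0:x1]
f=min(800/d.shape[1],600/d.shape[0]); cv2.imwrite(f"pics/{sys.argv[1]}.png",cv2.resize(d,None,fx=f,fy=f,interpolation=cv2.INTER_CUBIC))
E
python3 see.py w2
```

```text
3.0 [0.5787 0.0219 0.2393] [0.95 0.83 0.31] [9.978e-01 6.550e-02 1.000e-03 1.000e-04]
```

View pics/w2.png

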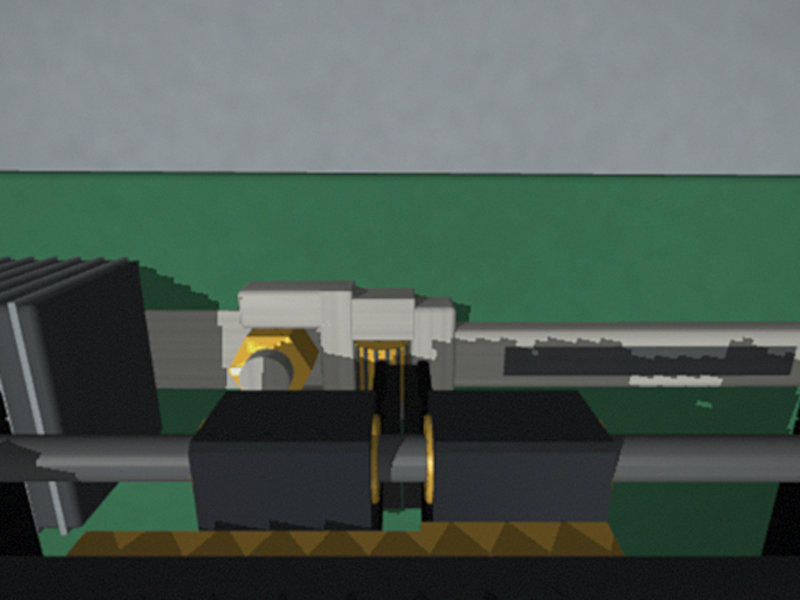

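The fingertips, at (402,372), hang just behind the worm's middle at (382,350), and the stud at (265,370) is well ahead of them. I'll descend slowly.

move_arm(steps=[{"dx": 0, "dy": 0, "dz": 0.12, "spin": 0}, {"dx": 0, "dy": 0, "dz": 0.12, "spin": 0}, {"dx": 0, "dy": 0, "dz": 0.12, "spin": 0}, {"dx": 0, "dy": 0, "dz": 0.12, "spin": 0}, {"dx": 0, "dy": 0, "dz": 0.12, "spin": 0}, {"dx": 0, "dy": 0, "dz": 0.12, "spin": 0}])

```text
time: 3.6
ee_pos: [0.578, 0.0219, 0.2304]
eef_rot: [0.998, 0.065, -0.0, 0.0]
ft_force: [0.0, -0.6, 0.6]
width: 0.0004
grip_force: 0.0
```

move_arm(steps=[{"dx": 0, "dy": 0, "dz": 0.1, "spin": 0}, {"dx": 0, "dy": 0, "dz": 0.1, "spin": 0}])

```text
time: 3.8
ee_pos: [0.5781, 0.0219, 0.2285]
eef_rot: [0.998, 0.065, 0.0, 0.0]
ft_force: [-1.2, 0.8, 4.4]
width: 0.0007
grip_force: 2.3
```

move_arm(steps=[{"dx": 0, "dy": 0, "dz": 0.05, "spin": 0}, {"dx": 0, "dy": 0, "dz": 0, "spin": 0}])

```text
time: 4.0
ee_pos: [0.5781, 0.022, 0.2285]
eef_rot: [0.998, 0.065, 0.0, 0.0]
ft_force: [-2.0, -0.2, 5.4]
width: 0.0003
grip_force: 2.5
```

move_arm(steps=[{"dx": 0, "dy": 0, "dz": 0.1, "spin": 0}, {"dx": 0, "dy": 0, "dz": 0, "spin": 0}])

```text
time: 4.2
ee_pos: [0.5782, 0.022, 0.2282]
eef_rot: [0.998, 0.065, 0.0, 0.0]
ft_force: [-5.9, -1.0, 12.2]
width: 0.0005
grip_force: 6.0
```

move_arm(steps=[{"dx": -0.05, "dy": -0.25, "dz": -0.02, "spin": 0}, {"dx": 0, "dy": -0.25, "dz": 0, "spin": 0}, {"dx": 0, "dy": -0.25, "dz": 0, "spin": 0}])

```text
time: 4.5
ee_pos: [0.5771, 0.0278, 0.2287]
eef_rot: [0.998, 0.064, 0.001, 0.001]
ft_force: [-4.3, -5.0, 13.4]
width: 0.0009
grip_force: 6.9
```

move_arm(steps=[{"dx": 0, "dy": -0.25, "dz": -0.02, "spin": 0}, {"dx": 0, "dy": -0.25, "dz": 0, "spin": 0}, {"dx": 0, "dy": -0.25, "dz": 0, "spin": 0}])

```text
time: 4.8
ee_pos: [0.5761, 0.0356, 0.2286]
eef_rot: [0.998, 0.065, 0.001, 0.001]
ft_force: [-0.8, -4.5, 7.8]
width: 0.0003
grip_force: 3.7
```

move_arm(steps=[{"dx": 0, "dy": 0, "dz": -0.25, "spin": 0}, {"dx": 0, "dy": 0, "dz": -0.25, "spin": 0}, {"dx": 0.03, "dy": 0.8, "dz": 0, "spin": 0}, {"dx": 0.02, "dy": 0.75, "dz": 0, "spin": 0}, {"dx": 0, "dy": 0, "dz": 0.12, "spin": 0}, {"dx": 0, "dy": 0, "dz": 0.12, "spin": 0}, {"dx": 0, "dy": 0, "dz": 0.12, "spin": 0}, {"dx": 0, "dy": 0, "dz": 0.1, "spin": 0}, {"dx": 0, "dy": 0, "dz": 0.05, "spin": 0}, {"dx": 0, "dy": 0, "dz": 0, "spin": 0}])

```text
time: 5.8
ee_pos: [0.5782, 0.0217, 0.2282]
eef_rot: [0.998, 0.065, 0.0, 0.0]
ft_force: [-4.4, -1.6, 9.7]
width: 0.0008
grip_force: 4.8
```

move_arm(steps=[{"dx": -0.04, "dy": -0.25, "dz": 0, "spin": 0}, {"dx": 0, "dy": -0.25, "dz": 0, "spin": 0}, {"dx": 0, "dy": -0.25, "dz": 0, "spin": 0}, {"dx": 0, "dy": -0.25, "dz": 0, "spin": 0}, {"dx": 0, "dy": -0.25, "dz": 0, "spin": 0}, {"dx": 0, "dy": -0.25, "dz": 0, "spin": 0}])

```text
time: 6.4
ee_pos: [0.5762, 0.0354, 0.2286]
eef_rot: [0.998, 0.065, 0.001, 0.001]
ft_force: [-2.3, -4.7, 9.2]
width: 0.0002
grip_force: 4.6
```

move_arm(steps=[{"dx": 0, "dy": 0, "dz": -0.25, "spin": 0}, {"dx": 0, "dy": 0, "dz": -0.25, "spin": 0}, {"dx": 0.02, "dy": 0.8, "dz": 0, "spin": 0}, {"dx": 0.02, "dy": 0.7, "dz": 0, "spin": 0}, {"dx": 0, "dy": 0, "dz": 0.12, "spin": 0}, {"dx": 0, "dy": 0, "dz": 0.12, "spin": 0}, {"dx": 0, "dy": 0, "dz": 0.12, "spin": 0}, {"dx": 0, "dy": 0, "dz": 0.1, "spin": 0}, {"dx": 0, "dy": 0, "dz": 0.05, "spin": 0}, {"dx": 0, "dy": 0, "dz": 0, "spin": 0}])

```text
time: 7.4
ee_pos: [0.5782, 0.0217, 0.2281]
eef_rot: [0.998, 0.066, 0.0, 0.0]
ft_force: [-5.3, -0.5, 11.2]
width: 0.0004
grip_force: 5.2
```

move_arm(steps=[{"dx": -0.04, "dy": -0.25, "dz": 0, "spin": 0}, {"dx": 0, "dy": -0.25, "dz": 0, "spin": 0}, {"dx": 0, "dy": -0.25, "dz": 0, "spin": 0}, {"dx": 0, "dy": -0.25, "dz": 0, "spin": 0}, {"dx": 0, "dy": -0.25, "dz": 0, "spin": 0}, {"dx": 0, "dy": -0.25, "dz": 0, "spin": 0}])

```text
time: 8.0
ee_pos: [0.5762, 0.0353, 0.2286]
eef_rot: [0.998, 0.065, 0.001, 0.001]
ft_force: [-3.4, -4.0, 10.8]
width: 0.0006
grip_force: 5.3
```

```bash
python3 see.py w3 120 320 170 320
```

```text
8.05 [0.576  0.036  0.2284] [-2.65 -2.59 10.36] [9.979e-01 6.520e-02 5.000e-04 9.000e-04]
```

View pics/w3.png

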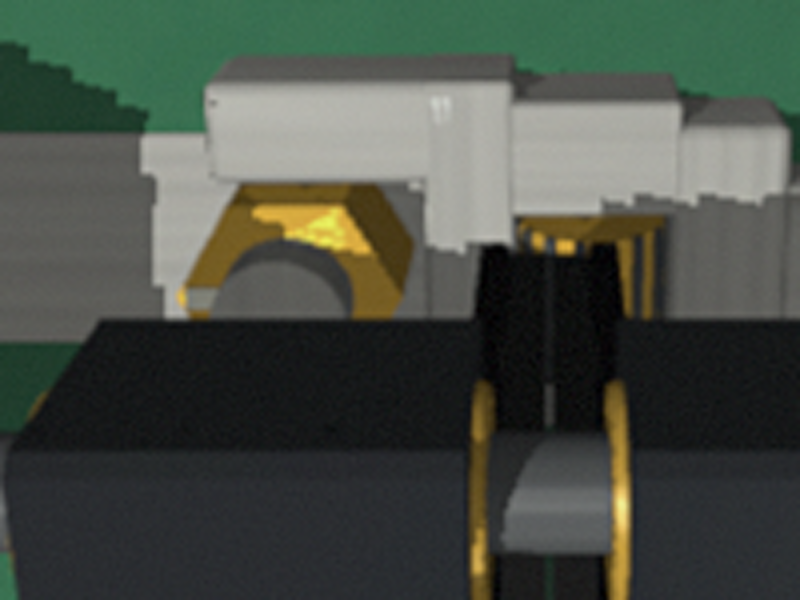

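The fixed jaw, with its lower edge at y=180, lies against the nut. The moving jaw is hidden behind the gripper, so I'll keep stroking and watch the drag.

move_arm(steps=[{"dx": 0, "dy": 0, "dz": -0.25, "spin": 0}, {"dx": 0, "dy": 0, "dz": -0.25, "spin": 0}, {"dx": 0.02, "dy": 0.8, "dz": 0, "spin": 0}, {"dx": 0.02, "dy": 0.7, "dz": 0, "spin": 0}, {"dx": 0, "dy": 0, "dz": 0.12, "spin": 0}, {"dx": 0, "dy": 0, "dz": 0.12, "spin": 0}, {"dx": 0, "dy": 0, "dz": 0.12, "spin": 0}, {"dx": 0, "dy": 0, "dz": 0.1, "spin": 0}, {"dx": 0, "dy": 0, "dz": 0.05, "spin": 0}, {"dx": 0, "dy": 0, "dz": 0, "spin": 0}])

```text
time: 9.05
ee_pos: [0.5782, 0.0217, 0.2281]
eef_rot: [0.998, 0.066, 0.0, 0.0]
ft_force: [-4.2, -0.4, 11.4]
width: 0.0003
grip_force: 5.5
```

move_arm(steps=[{"dx": -0.04, "dy": -0.25, "dz": 0, "spin": 0}, {"dx": 0, "dy": -0.25, "dz": 0, "spin": 0}, {"dx": 0, "dy": -0.25, "dz": 0, "spin": 0}])

```text
time: 9.35
ee_pos: [0.5772, 0.0273, 0.2287]
eef_rot: [0.998, 0.065, 0.001, 0.002]
ft_force: [-5.8, -7.3, 17.0]
width: -0.0
grip_force: 8.4
```

move_arm(steps=[{"dx": 0, "dy": -0.25, "dz": 0, "spin": 0}, {"dx": 0, "dy": -0.25, "dz": 0, "spin": 0}, {"dx": 0, "dy": -0.25, "dz": 0, "spin": 0}])

```text
time: 9.65
ee_pos: [0.576, 0.0353, 0.2285]
eef_rot: [0.998, 0.065, 0.0, 0.001]
ft_force: [-5.2, -4.0, 12.9]
width: 0.0004
grip_force: 6.2
```

move_arm(steps=[{"dx": 0, "dy": 0, "dz": -0.25, "spin": 0}, {"dx": 0, "dy": 0, "dz": -0.25, "spin": 0}, {"dx": 0.02, "dy": 0.8, "dz": 0, "spin": 0}, {"dx": 0.0, "dy": 0.7, "dz": 0, "spin": 0}, {"dx": 0, "dy": 0, "dz": 0.12, "spin": 0}, {"dx": 0, "dy": 0, "dz": 0.12, "spin": 0}, {"dx": 0, "dy": 0, "dz": 0.12, "spin": 0}, {"dx": 0, "dy": 0, "dz": 0.1, "spin": 0}, {"dx": 0, "dy": 0, "dz": 0, "spin": 0}])

```text
time: 10.55
ee_pos: [0.578, 0.0216, 0.2282]
eef_rot: [0.998, 0.065, 0.0, 0.0]
ft_force: [-3.9, -1.0, 8.0]
width: 0.0006
grip_force: 4.0
```

move_arm(steps=[{"dx": -0.03, "dy": -0.25, "dz": 0, "spin": 0}, {"dx": 0, "dy": -0.25, "dz": 0, "spin": 0}])

```text
time: 10.75
ee_pos: [0.5774, 0.0248, 0.2286]
eef_rot: [0.998, 0.065, 0.0, 0.001]
ft_force: [-3.7, -8.2, 13.5]
width: 0.0007
grip_force: 6.9
```

move_arm(steps=[{"dx": 0, "dy": -0.25, "dz": 0, "spin": 0}, {"dx": 0, "dy": -0.25, "dz": 0, "spin": 0}])

```text
time: 10.95
ee_pos: [0.5766, 0.0301, 0.2287]
eef_rot: [0.998, 0.065, 0.0, 0.001]
ft_force: [-4.9, -7.4, 13.3]
width: 0.0007
grip_force: 6.3
```

move_arm(steps=[{"dx": 0, "dy": 0, "dz": -0.3, "spin": 0}, {"dx": 0, "dy": 0, "dz": -1.5, "spin": 0}, {"dx": -2, "dy": 0, "dz": -1.5, "spin": 0}, {"dx": -2, "dy": -1, "dz": -1.5, "spin": 0}, {"dx": -2, "dy": -1, "dz": 0, "spin": 0}, {"dx": 0, "dy": 0, "dz": 0, "spin": 0}])

```text
time: 11.55
ee_pos: [0.5126, 0.0448, 0.2767]
eef_rot: [0.998, 0.067, 0.0, 0.0]
ft_force: [0.2, -0.4, -0.1]
width: 0.0008
grip_force: 0.0
```

```bash
python3 see.py w4 130 330 80 230
```

```text
11.6 [0.5137 0.0439 0.2766] [ 0.72 -0.95 -0.87] [9.978e-01 6.610e-02 5.000e-04 3.000e-04]
```

View pics/w4.png

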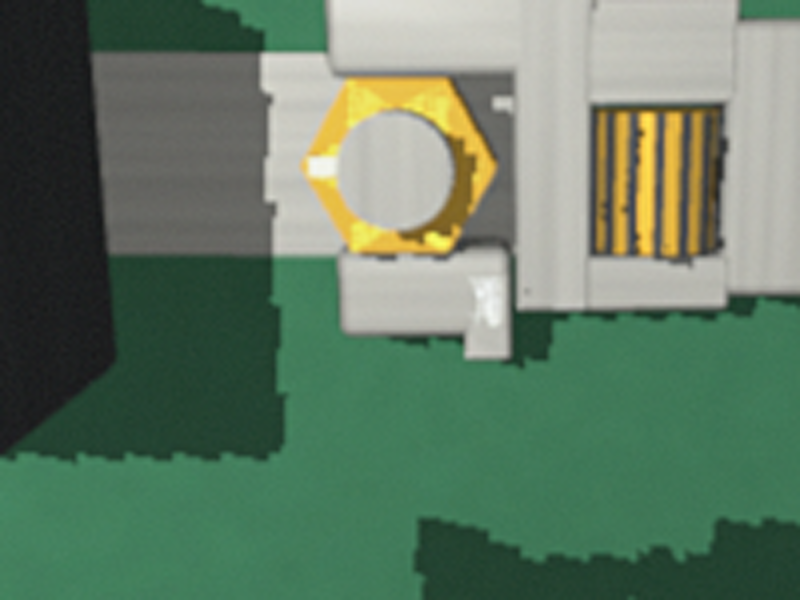

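The jaw edges are at y 75 and 247 and the nut flats at 78 and 252, which makes the opening about 27.2 mm, so the jaws fit or very nearly do. One more stroke will confirm that they bind.

move_arm(steps=[{"dx": 2, "dy": 1, "dz": 0, "spin": 0}, {"dx": 2, "dy": 1, "dz": 0.5, "spin": 0}, {"dx": 2.08, "dy": 1.04, "dz": 1.5, "spin": 0}, {"dx": 0, "dy": 0, "dz": 1.5, "spin": 0}, {"dx": 0, "dy": 0, "dz": 0.8, "spin": 0}, {"dx": 0, "dy": 0, "dz": 0.12, "spin": 0}, {"dx": 0, "dy": 0, "dz": 0.12, "spin": 0}, {"dx": 0, "dy": 0, "dz": 0.12, "spin": 0}, {"dx": 0, "dy": 0, "dz": 0.12, "spin": 0}, {"dx": 0, "dy": 0, "dz": 0.1, "spin": 0}, {"dx": 0, "dy": 0, "dz": 0, "spin": 0}])

```text
time: 12.7
ee_pos: [0.5787, 0.0212, 0.228]
eef_rot: [0.998, 0.065, 0.001, 0.0]
ft_force: [-4.0, 0.0, 9.3]
width: 0.0004
grip_force: 4.2
```

move_arm(steps=[{"dx": -0.05, "dy": -0.25, "dz": 0, "spin": 0}, {"dx": 0, "dy": -0.25, "dz": 0, "spin": 0}])

```text
time: 12.9
ee_pos: [0.5781, 0.0238, 0.2284]
eef_rot: [0.998, 0.064, 0.001, 0.002]
ft_force: [-2.2, -9.8, 14.5]
width: 0.0006
grip_force: 7.3
```

move_arm(steps=[{"dx": 0, "dy": -0.25, "dz": 0, "spin": 0}, {"dx": 0, "dy": -0.25, "dz": 0, "spin": 0}])

```text
time: 13.1
ee_pos: [0.5774, 0.029, 0.2287]
eef_rot: [0.998, 0.064, 0.001, 0.002]
ft_force: [-4.1, -6.6, 14.0]
width: 0.0006
grip_force: 7.3
```

move_arm(steps=[{"dx": 0, "dy": -0.25, "dz": 0, "spin": 0}, {"dx": 0, "dy": -0.25, "dz": 0, "spin": 0}])

```text
time: 13.3
ee_pos: [0.5767, 0.034, 0.2286]
eef_rot: [0.998, 0.064, 0.001, 0.002]
ft_force: [-3.8, -8.2, 14.4]
width: 0.0006
grip_force: 7.0
```

move_arm(steps=[{"dx": 0, "dy": 0, "dz": -0.3, "spin": 0}, {"dx": 0, "dy": 0, "dz": -1.5, "spin": 0}, {"dx": -2, "dy": 0, "dz": -1.5, "spin": 0}, {"dx": -2, "dy": -0.8, "dz": -1.5, "spin": 0}, {"dx": -2, "dy": -0.7, "dz": 0, "spin": 0}, {"dx": 0, "dy": 0, "dz": 0, "spin": 0}, {"dx": 0, "dy": 0, "dz": 0, "spin": 0}])

```text
time: 14.0
ee_pos: [0.5147, 0.043, 0.2756]
eef_rot: [0.998, 0.065, 0.001, 0.0]
ft_force: [0.1, -0.8, -0.9]
width: 0.0002
grip_force: 0.0
```

```bash
python3 see.py w5 130 330 80 230
python3 - <<'E'
from h import *
a=np.load("w4.npz");b=np.load("w5.npz")
A=a["img"].astype(np.float32).mean(2);B=b["img"].astype(np.float32).mean(2)
w=lambda I,y0,y1,x0,x1:I[y0:y1,x0:x1].copy()
for n,(y0,y1,x0,x1) in dict(fixed=(80,102,205,330),stud=(104,141,212,248),nut=(95,146,200,258),movjaw=(139,175,212,262),wheel=(108,142,281,309)).items():
    print(n,[np.round(v,2) for v in cv2.phaseCorrelate(w(A,y0,y1,x0,x1),w(B,y0,y1,x0,x1),cv2.createHanningWindow((x1-x0,y1-y0),cv2.CV_32F))])
for d in (a,b): print(proj(d,[.575,.069,.044]),proj(d,[.575,.069,.04]))
E
```

```text
14.05 [0.5151 0.0428 0.2753] [-0.11 -0.02 -0.27] [9.979e-01 6.530e-02 5.000e-04 1.000e-04]
fixed [array([-2.48, -0.11]), np.float64(0.25)]
stud [array([-2.83,  2.81]), np.float64(0.33)]
nut [array([-3.5 ,  3.54]), np.float64(0.72)]
movjaw [array([-3.45,  3.24]), np.float64(0.59)]
wheel [array([  4.69, -16.66]), np.float64(0.02)]
[231.73310068 119.28538094] [232.19326507 118.79456455]
[228.12786977 122.91718754] [228.65339852 122.36496348]
```

View pics/w5.png

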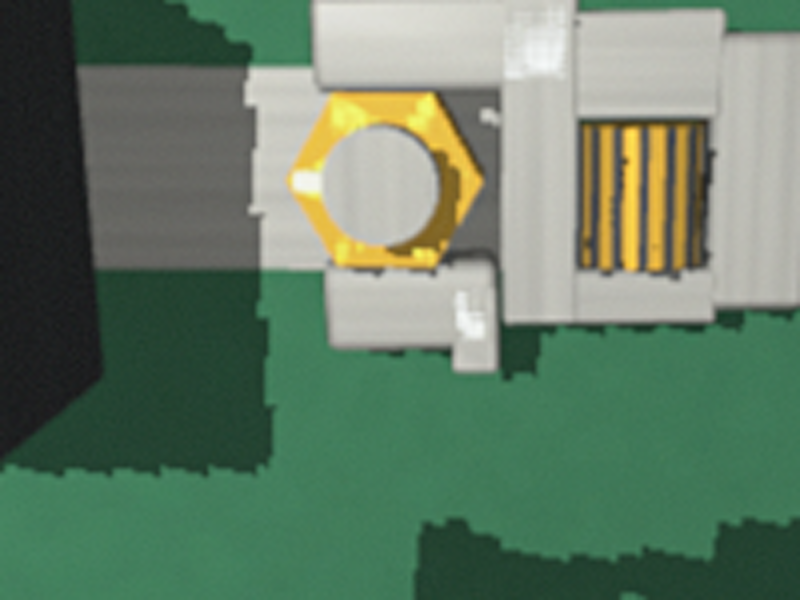

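The wheel ribs stand at the same place in their window as before, with the bright rib at x=632 between 578 and 710. The jaw edges at y 88 and 262 hug the nut flats at 92 and 267, so the last stroke only slipped and the jaws are fitted. Next I'll go to the far side of the handle.

move_arm(steps=[{"dx": 2.32, "dy": 3.79, "dz": 0, "spin": 0}, {"dx": 2.32, "dy": 3.79, "dz": 0, "spin": 0}, {"dx": 2.32, "dy": 3.79, "dz": 0, "spin": 0}, {"dx": 2.32, "dy": 3.79, "dz": 0, "spin": 0}, {"dx": 0, "dy": 0, "dz": 1.5, "spin": 0}, {"dx": 0, "dy": 0, "dz": 2.2, "spin": 0}, {"dx": 0, "dy": 0, "dz": 1.5, "spin": 0}, {"dx": 0, "dy": 0, "dz": 0.5, "spin": 0}, {"dx": 0, "dy": 0, "dz": 0, "spin": 0}])

```text
time: 14.95
ee_pos: [0.6263, -0.095, 0.2171]
eef_rot: [0.998, 0.066, -0.001, -0.0]
ft_force: [0.1, -1.1, 0.6]
width: 0.0006
grip_force: 0.0
```

```bash
python3 see.py w6
```

```text
15.0 [ 0.6265 -0.095   0.218 ] [-0.6   0.36 -0.96] [ 0.9978  0.0656  0.     -0.    ]
```

View pics/w6.png

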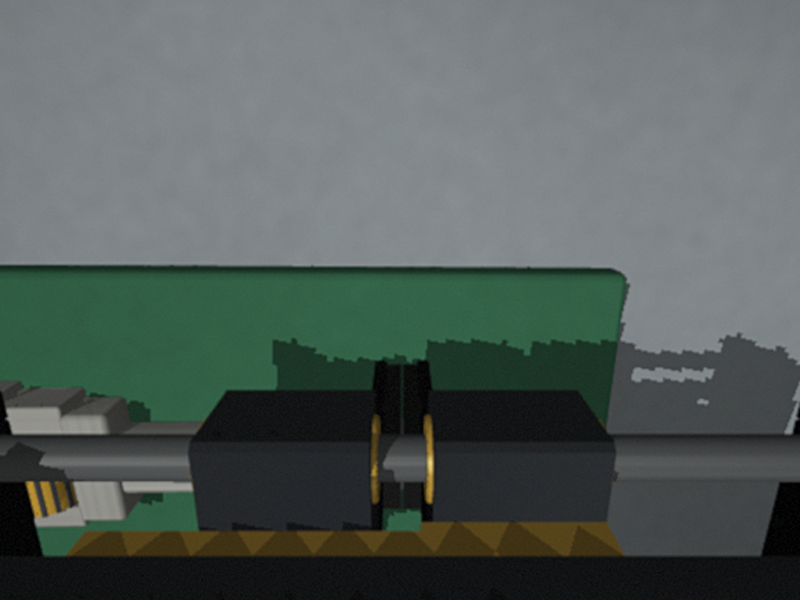

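The fingers, at (402,375), stand over bare plate on the far side of the handle. I'll lower them and approach gently.

move_arm(steps=[{"dx": 0, "dy": 0, "dz": 0.3, "spin": 0}, {"dx": 0, "dy": 0, "dz": 0.3, "spin": 0}, {"dx": -0.2, "dy": 0, "dz": 0, "spin": 0}, {"dx": -0.2, "dy": 0, "dz": 0, "spin": 0}, {"dx": -0.15, "dy": 0, "dz": 0, "spin": 0}, {"dx": -0.1, "dy": 0, "dz": 0, "spin": 0}])

```text
time: 15.6
ee_pos: [0.6199, -0.0962, 0.212]
eef_rot: [0.998, 0.065, 0.0, 0.0]
ft_force: [1.6, -0.0, 0.1]
width: 0.0003
grip_force: 0.8
```

move_arm(steps=[{"dx": -0.1, "dy": 0, "dz": 0, "spin": 0}, {"dx": -0.1, "dy": 0, "dz": 0, "spin": 0}])

```text
time: 15.8
ee_pos: [0.6182, -0.0965, 0.212]
eef_rot: [0.998, 0.065, 0.001, 0.0]
ft_force: [3.1, -0.4, -1.1]
width: 0.0001
grip_force: 1.6
```

move_arm(steps=[{"dx": -0.2, "dy": 0.02, "dz": 0, "spin": 0.01}, {"dx": -0.3, "dy": 0.04, "dz": 0, "spin": 0.018}, {"dx": -0.3, "dy": 0.04, "dz": 0, "spin": 0.018}])

```text
time: 16.1
ee_pos: [0.6101, -0.0985, 0.212]
eef_rot: [0.999, 0.041, 0.0, 0.0]
ft_force: [4.6, -0.5, 0.0]
width: 0.0005
grip_force: 2.0
```

move_arm(steps=[{"dx": -0.34, "dy": 0.04, "dz": 0, "spin": 0.02}, {"dx": -0.34, "dy": 0.04, "dz": 0, "spin": 0.02}, {"dx": -0.34, "dy": 0.04, "dz": 0, "spin": 0.02}, {"dx": -0.34, "dy": 0.04, "dz": 0, "spin": 0.02}, {"dx": -0.34, "dy": 0.04, "dz": 0, "spin": 0.02}, {"dx": -0.34, "dy": 0.04, "dz": 0, "spin": 0.02}, {"dx": -0.34, "dy": 0.04, "dz": 0, "spin": 0.02}, {"dx": -0.34, "dy": 0.04, "dz": 0, "spin": 0.02}])

```text
time: 16.9
ee_pos: [0.5828, -0.1021, 0.2119]
eef_rot: [0.999, -0.038, 0.0, 0.0]
ft_force: [4.7, -2.8, 1.1]
width: 0.0004
grip_force: 2.5
```

move_arm(steps=[{"dx": -0.34, "dy": 0.04, "dz": 0, "spin": 0.02}, {"dx": -0.34, "dy": 0.04, "dz": 0, "spin": 0.02}, {"dx": -0.34, "dy": 0.04, "dz": 0, "spin": 0.02}, {"dx": -0.34, "dy": 0.04, "dz": 0, "spin": 0.02}, {"dx": -0.34, "dy": 0.04, "dz": 0, "spin": 0.02}, {"dx": -0.34, "dy": 0.04, "dz": 0, "spin": 0.02}, {"dx": -0.34, "dy": 0.04, "dz": 0, "spin": 0.02}, {"dx": -0.34, "dy": 0.04, "dz": 0, "spin": 0.02}, {"dx": -0.34, "dy": 0.04, "dz": 0, "spin": 0.02}, {"dx": -0.34, "dy": 0.04, "dz": 0, "spin": 0.02}])

```text
time: 17.9
ee_pos: [0.5486, -0.1005, 0.2119]
eef_rot: [0.99, -0.138, 0.0, 0.0]
ft_force: [4.7, -2.2, 1.5]
width: 0.0005
grip_force: 2.5
```

move_arm(steps=[{"dx": -0.34, "dy": 0.04, "dz": 0, "spin": 0.02}, {"dx": -0.34, "dy": 0.04, "dz": 0, "spin": 0.02}, {"dx": -0.34, "dy": 0.04, "dz": 0, "spin": 0.02}, {"dx": -0.34, "dy": 0.04, "dz": 0, "spin": 0.02}, {"dx": -0.34, "dy": 0.04, "dz": 0, "spin": 0.02}, {"dx": -0.34, "dy": 0.04, "dz": 0, "spin": 0.02}, {"dx": -0.34, "dy": 0.04, "dz": 0, "spin": 0.02}])

```text
time: 18.6
ee_pos: [0.5252, -0.0954, 0.2119]
eef_rot: [0.978, -0.207, 0.0, 0.0]
ft_force: [5.6, -2.4, 2.0]
width: 0.0005
grip_force: 2.5
```

move_arm(steps=[{"dx": -0.17, "dy": 0.02, "dz": 0, "spin": 0.01}, {"dx": -0.17, "dy": 0.02, "dz": 0, "spin": 0.01}, {"dx": -0.17, "dy": 0.02, "dz": 0, "spin": 0.01}, {"dx": -0.17, "dy": 0.02, "dz": 0, "spin": 0.01}, {"dx": -0.17, "dy": 0.02, "dz": 0, "spin": 0.01}, {"dx": -0.17, "dy": 0.02, "dz": 0, "spin": 0.01}, {"dx": -0.17, "dy": 0.02, "dz": 0, "spin": 0.01}])

```text
time: 19.3
ee_pos: [0.514, -0.0917, 0.2119]
eef_rot: [0.971, -0.241, 0.0, 0.0]
ft_force: [3.4, -4.5, 2.0]
width: 0.0001
grip_force: 2.6
```

move_arm(steps=[{"dx": -0.14, "dy": 0.02, "dz": 0, "spin": 0.008}, {"dx": -0.14, "dy": 0.02, "dz": 0, "spin": 0.008}, {"dx": -0.14, "dy": 0.02, "dz": 0, "spin": 0.008}, {"dx": -0.14, "dy": 0.02, "dz": 0, "spin": 0.008}])

```text
time: 19.7
ee_pos: [0.5087, -0.0896, 0.2119]
eef_rot: [0.967, -0.256, 0.0, 0.0]
ft_force: [4.9, -3.5, 2.0]
width: 0.0004
grip_force: 2.6
```

move_arm(steps=[{"dx": -0.1, "dy": 0.01, "dz": 0, "spin": 0.006}, {"dx": -0.1, "dy": 0.01, "dz": 0, "spin": 0.006}, {"dx": -0.1, "dy": 0.01, "dz": 0, "spin": 0.006}])

```text
time: 20.0
ee_pos: [0.506, -0.0885, 0.2119]
eef_rot: [0.964, -0.265, 0.0, 0.0]
ft_force: [3.9, -3.8, 2.4]
width: 0.0006
grip_force: 2.7
```

move_arm(steps=[{"dx": -0.1, "dy": 0.01, "dz": 0, "spin": 0.006}, {"dx": -0.1, "dy": 0.01, "dz": 0, "spin": 0.006}, {"dx": -0.1, "dy": 0.01, "dz": 0, "spin": 0.006}])

```text
time: 20.3
ee_pos: [0.5032, -0.0873, 0.2119]
eef_rot: [0.962, -0.274, 0.0, 0.0]
ft_force: [3.4, -3.4, 2.5]
width: 0.0002
grip_force: 2.7
```

move_arm(steps=[{"dx": -0.1, "dy": 0.01, "dz": 0, "spin": 0.006}])

```text
time: 20.4
ee_pos: [0.5023, -0.0868, 0.2119]
eef_rot: [0.961, -0.277, 0.0, 0.0]
ft_force: [3.4, -3.3, 2.3]
width: 0.0003
grip_force: 2.7
```

move_arm(steps=[{"dx": -0.08, "dy": 0.01, "dz": 0, "spin": 0.005}])

```text
time: 20.5
ee_pos: [0.5016, -0.0865, 0.2119]
eef_rot: [0.96, -0.279, 0.0, 0.0]
ft_force: [3.4, -3.5, 2.3]
width: 0.0003
grip_force: 2.7
```

move_arm(steps=[{"dx": -0.08, "dy": 0.01, "dz": 0, "spin": 0.005}])

```text
time: 20.6
ee_pos: [0.5008, -0.0862, 0.2119]
eef_rot: [0.96, -0.281, 0.0, 0.0]
ft_force: [3.4, -4.5, 1.9]
width: 0.0005
grip_force: 2.7
```

move_arm(steps=[{"dx": -0.08, "dy": 0.01, "dz": 0, "spin": 0.005}])

```text
time: 20.7
ee_pos: [0.5002, -0.0858, 0.2119]
eef_rot: [0.959, -0.284, 0.0, 0.0]
ft_force: [4.2, -3.7, 0.5]
width: 0.0006
grip_force: 3.0
```

move_arm(steps=[{"dx": -0.08, "dy": 0.01, "dz": 0, "spin": 0.005}])

```text
time: 20.8
ee_pos: [0.4995, -0.0855, 0.2119]
eef_rot: [0.958, -0.286, 0.0, 0.0]
ft_force: [4.6, -4.2, 1.3]
width: 0.0003
grip_force: 3.3
```

move_arm(steps=[{"dx": -0.08, "dy": 0.01, "dz": 0, "spin": 0.004}])

```text
time: 20.9
ee_pos: [0.4989, -0.0852, 0.2119]
eef_rot: [0.958, -0.288, 0.001, 0.0]
ft_force: [6.1, -6.0, 0.1]
width: 0.0008
grip_force: 3.6
```

move_arm(steps=[{"dx": -0.08, "dy": 0.01, "dz": 0, "spin": 0.004}])

```text
time: 21.0
ee_pos: [0.4982, -0.0849, 0.2119]
eef_rot: [0.957, -0.29, 0.001, 0.0]
ft_force: [5.3, -3.7, -0.5]
width: 0.0003
grip_force: 3.1
```

move_arm(steps=[{"dx": -0.06, "dy": 0, "dz": 0, "spin": 0}])

```text
time: 21.1
ee_pos: [0.4976, -0.0845, 0.2119]
eef_rot: [0.957, -0.29, 0.001, 0.0]
ft_force: [6.3, -3.6, 0.7]
width: 0.0007
grip_force: 3.6
```

move_arm(steps=[{"dx": -0.06, "dy": 0, "dz": 0, "spin": 0}])

```text
time: 21.2
ee_pos: [0.4972, -0.0842, 0.2119]
eef_rot: [0.957, -0.29, 0.001, 0.0]
ft_force: [6.9, -4.9, 0.1]
width: 0.0003
grip_force: 3.9
```

move_arm(steps=[{"dx": -0.05, "dy": 0, "dz": 0, "spin": 0}])

```text
time: 21.3
ee_pos: [0.4969, -0.084, 0.212]
eef_rot: [0.957, -0.29, 0.001, 0.0]
ft_force: [6.4, -5.3, -0.1]
width: 0.0005
grip_force: 4.1
```

move_arm(steps=[{"dx": 0, "dy": 0, "dz": 0, "spin": 0}])

```text
time: 21.4
ee_pos: [0.4968, -0.084, 0.2119]
eef_rot: [0.957, -0.29, 0.001, 0.0]
ft_force: [6.6, -3.9, 0.6]
width: 0.0004
grip_force: 3.9
```

move_arm(steps=[{"dx": -0.06, "dy": 0, "dz": 0, "spin": 0}, {"dx": 0, "dy": 0, "dz": 0, "spin": 0}])

```text
time: 21.6
ee_pos: [0.4963, -0.0836, 0.2119]
eef_rot: [0.957, -0.29, 0.001, 0.0]
ft_force: [5.7, -5.0, 0.4]
width: 0.0002
grip_force: 3.6
```

move_arm(steps=[{"dx": -0.05, "dy": 0, "dz": 0, "spin": 0}])

```text
time: 21.7
ee_pos: [0.496, -0.0834, 0.2119]
eef_rot: [0.957, -0.29, 0.001, 0.0]
ft_force: [6.5, -4.7, -0.9]
width: 0.0001
grip_force: 4.0
```

Run:
```python
from bench import telemetry, imaging
from h import *
for i in range(6):
    c=imaging.camera("wrist"); s=telemetry.read_state(); print(s["time"],s["ee_pos"].round(5),s["ft_force"].round(2),np.hypot(*s["ft_force"][:2]).round(2),round(float(s["grip_force"]),2))
for n in ("scene","side"):
    c=imaging.camera(n); np.savez(n+"2.npz",K=c["camera_matrix"],R=c["R"],t=c["t"],img=c["img"]); 
    if n=="scene": cv2.imwrite("pics/s2.png",cv2.resize(c["img"][145:250,120:300,::-1],None,fx=4.4,fy=4.4,interpolation=cv2.INTER_CUBIC))
```

```text
21.75 [ 0.4959  -0.08333  0.21194] [ 5.6  -4.11  0.07] 6.94 3.85
21.8 [ 0.49592 -0.08337  0.21193] [ 6.39 -4.16 -0.31] 7.62 3.82
21.85 [ 0.49593 -0.08336  0.21193] [ 5.57 -4.62 -0.63] 7.24 3.8
21.9 [ 0.49594 -0.08336  0.21193] [ 5.95 -5.7   0.29] 8.24 3.8
21.95 [ 0.49594 -0.08333  0.21193] [ 6.4  -4.68  0.04] 7.93 3.79
22.0 [ 0.49593 -0.08336  0.21192] [ 5.85 -3.87 -0.15] 7.01 3.79
```

move_arm(steps=[{"dx": -0.06, "dy": 0.01, "dz": 0, "spin": 0.004}])

```text
time: 22.2
ee_pos: [0.4955, -0.0831, 0.2119]
eef_rot: [0.956, -0.292, 0.001, 0.0]
ft_force: [7.4, -4.2, -0.8]
width: 0.0005
grip_force: 4.2
```

move_arm(steps=[{"dx": -0.06, "dy": 0.01, "dz": 0, "spin": 0.004}])

```text
time: 22.3
ee_pos: [0.495, -0.0829, 0.212]
eef_rot: [0.956, -0.294, 0.001, 0.0]
ft_force: [8.3, -4.9, -0.3]
width: 0.0001
grip_force: 4.4
```

The push rose from about 4.9 to 9.6 N with the handle standing, so the nut is tight. I'll back off, lift clear and check.

move_arm(steps=[{"dx": 0.3, "dy": 0, "dz": 0, "spin": 0}, {"dx": 1.0, "dy": 0, "dz": 0, "spin": 0}, {"dx": 1.2, "dy": 0, "dz": 0, "spin": 0}, {"dx": 0, "dy": 0, "dz": -1.5, "spin": 0}, {"dx": 0, "dy": 0, "dz": -3, "spin": -0.12}, {"dx": 0, "dy": 0, "dz": -3, "spin": -0.14}, {"dx": 0, "dy": 0, "dz": -1.5, "spin": -0.14}, {"dx": 0, "dy": 0, "dz": 0, "spin": -0.14}, {"dx": 0, "dy": 0, "dz": 0, "spin": -0.14}])

```text
time: 23.2
ee_pos: [0.5155, -0.0961, 0.3032]
eef_rot: [0.999, 0.045, 0.001, 0.0]
ft_force: [0.3, -0.8, 0.2]
width: 0.0008
grip_force: 0.0
```

move_arm(steps=[{"dx": 0.4, "dy": -3.5, "dz": 0, "spin": 0}, {"dx": 0.4, "dy": -3.5, "dz": 0, "spin": 0}, {"dx": 0.4, "dy": -3.5, "dz": 0, "spin": 0}, {"dx": 0.4, "dy": -3.5, "dz": 0, "spin": 0}, {"dx": 0, "dy": 0, "dz": 0, "spin": 0}, {"dx": 0, "dy": 0, "dz": 0, "spin": 0}])

```text
time: 23.8
ee_pos: [0.5194, 0.0453, 0.3023]
eef_rot: [0.999, 0.043, -0.0, 0.0]
ft_force: [-0.4, -0.0, -0.6]
width: 0.0005
grip_force: 0.0
```

```bash
python3 see.py w7 130 370 60 240
```

```text
23.85 [0.5194 0.0442 0.3021] [ 0.33 -0.5  -0.08] [ 9.991e-01  4.230e-02 -1.000e-04  2.000e-04]
```

View pics/w7.png

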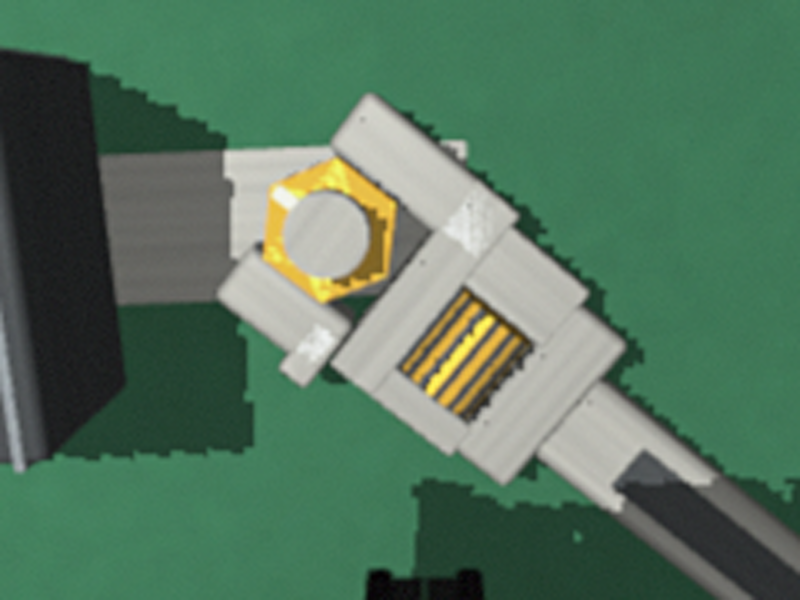

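The nut's flats, (335,158)-(395,205) and (265,258)-(322,300), slope about 37° in this view. Adding the 2.8° the camera has turned gives 40°, or 0.70 rad, so the nut is at its stop. The jaws still hug it, the spanner lies flat and the arm is clear.

```bash
python3 -c "
from bench import job; print(job.close_job())"
```

```text
the job is handed in; nothing more can be done
None
```

The jaws are fitted, the nut is turned about 0.70 rad clockwise to its stop (final push about 9.6 N), and the spanner is left flat on the nut; the job was handed in at about 24 s, though one worm stroke briefly pressed 17 N, above the advised 13 N.

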